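# Hold the parts washer's lid open

### The arm

A 6-joint arm with a two-finger parallel gripper is mounted at the origin on a cart in front of the work surface, level with it; the furniture and walls round the work are solid. World frame = base frame: x ahead of the robot, y to its left, z up, the work surface at z = 0. Lengths are in m, angles in rad, forces in N, time in s.
With the tool pointing down it reaches from about 0.225 to 0.725 m from the base axis. Payload 3.1 kg.
Tool frame: the origin (TCP) lies on the mounting face of the last link; the fingertips stand 173 mm ahead of it and the grasp point (between the pads) lies 155 mm ahead of it; z points along the fingers, y is the line along which they close (so a half turn about z gives the same grasp; the last joint's range is limited). The gripper opens to 85 mm and grips with 20 to 120 N. Pads are 22 mm wide; open, the fingers measure 114 mm over their backs; the gripper's body (76 mm by 85 mm) begins 54 mm behind the grasp point. The pads swing forward as they close: fully open they stand 13 mm farther back than shut.
Start: joints at [-1.439, 0.048, 0.099, 1.622, 0, 1.443], TCP at [0.135, -0.507, 0.405] pointing down, gripper open.
Joint ranges: [-2.91, 2.91], [-0.99, 1.94], [-1.21, 1.42], [-2.12, 2.29], [-1.49, 1.47], [-3.14, 3.14]. Speed limits (rad/s): [2.79, 2.79, 3.14, 3.14, 3.14, 3.14].

### API

Orientations are given as a 3x3 rotation matrix whose columns are the frame's x, y, z axes.
In Python, from rig import env gives the robot as it stands.
- The arm moves only by the tool move_arm, never from a script. Its argument "commands" is a list of rows, each a list of 3 entries, a list of its own where there are three numbers: the turn, a rotation vector about the tool's x, y, z in rad, then the shift along the tool's x, y, z in m, then the finger opening in m, from 0 to 0.0854. In form: [[[ax, ay, az], [tx, ty, tz], hand], ...]. A call has 1 to 12 rows; each row shifts and turns the commanded pose from where the row before left it, along the tool's axes as they then stand; what a row does not reach is not made up. A row lasts 1/12 s, in which the tool goes at most 41.7 mm and 7.16 degrees, less where a joint would pass 70% of its speed; a pose out of reach is approached as far as the arm can. A call is refused whole if a number of a shift passes 0.0417 or a number of a turn 0.125, either way. A call with a gripper value outside its range is refused whole. The fingers move at their own pace and stop on an object; "grip_force" is the grip in N (left out, the last holds). Time passes only in rows, so rows that do not move let the fingers close. It gives the time, the measured TCP pose, the force, the opening and the grip force at its end, in the units of the state.
- env.sense(): the state, without advancing time (a new reading comes with each control period).
- env.get_image(name): name is "scene" or "top"; returns the picture (480x640x3 uint8, red, green, blue); there is no depth.
- env.calibration(name): a dict with "fx", "fy", "cx", "cy" (pixels), "extrinsics" (4x4, takes a point from world to camera coordinates). Camera axes: x right, y down, z forward; pixel columns grow to the right and rows downward; lengths in m; the calibration is good to about 2 mm. A picture is of the moment at which its call begins. calibration takes no time and is no camera call.
- env.sign_off(): hands the job in; it is judged then, once.
Trained networks look in the newest picture that a camera, given by its name, has taken for a name from the list of things; names that differ only in an ending like _2 or _b are one class to them, and where a whole thing is asked for, a point or a joint stands for the part that bears it (a point fixed in the world has none). Each returns a list of dicts, best first, with "score" (0 to 1); they miss things now and then, are a little off and sometimes report something else, mostly with a low value. They report only what shows in the picture. A call takes as long as a camera call. They do not tell look-alikes from the thing itself.
- env.trace(camera, query): "pixels" (480x640 bool, what is visible of it) and "rect" ([left, top, right, bottom] in pixels, round what is visible of it).
The state is a dict: "time_s": time; "q": joint angles; "qd": joint speeds; "joint_torque": joint torques, N m; "position": TCP position; "ee_rot": TCP orientation; "ft_force": force on the tool from outside, world axes, zero at the start; "ft_torque": the same for the moment, N m; "opening": finger opening in m; "gripper_force": force on a finger pad.
Only numpy, scipy, OpenCV 4.12 (cv2) and the standard library are available. Lean on these libraries where they do the work, as an engineer would, in place of code of your own. Each camera call takes 0.05 s, during which the arm holds its last target. There are 200 camera calls.

### The job

A jar of nuts has been left on the closed lid of the red parts washer: set it down gently, upright, on the blue mat and let go of it. Then lift the spring-closed lid by its black bar handle to 50 degrees from closed (the long red mark on the dial beside its hinge) and keep it there: finish while still holding the lid steady at that angle, because it falls shut when let go. Leave the other things on the bench alone.

Things in the scene. Friction and masses are not known exactly. Their poses are not given: they have to be found in the camera images.
- jar_center (a point): centre, half-way up, of the clear glass jar of nuts with a red screw lid; 62 mm in diameter, 80 mm tall, about 0.2 kg; starts upright on the washer's closed lid; the point's z axis points up along the jar
- mat_top (a point): centre of the top face of the flat blue mat, 120 x 120 mm and 3 mm thick, fixed on the bench; z axis up
- lid (a joint): opening angle of the washer's aluminium lid in rad, 0 = closed and flat, 0.873 = 50 degrees, end stop at 1.4. A spring and the lid's weight always push it shut; at 50 degrees about 6 N upward at the handle hold it
- lid_hinge (a point): middle of the lid's hinge line, at the washer's back rim, 93 mm above the bench; the point is fixed to the washer: its y axis runs along the hinge line, its x axis points level away from the handle (to the back), z up. The red washer tub is 190 mm deep (x), 220 mm wide (y), fixed on the bench; the closed lid's top face is 95 mm above the bench. A white dial 110 mm across with a tick each 10 degrees and a long red mark at 50 stands at the hinge's right-hand end
- lid_handle (a point): middle of the lid's handle bar, moves with the lid: a round black bar 10 mm thick, 100 mm long, parallel to the hinge line. With the lid closed it lies 228 mm in front of the hinge line and 30 mm above it, that is 28 mm in front of the lid's front edge and 28 mm above the lid's top face, carried by a thin arm at each end (90 mm clear between them), nothing else within 25 mm of it. The bar can turn between the fingers as the lid rises
- bolt_jar: the same jar, origin at the centre of its underside
- screw_box: bystander: brown cardboard box with a red stripe, 70 x 110 x 45 mm, loose, beside the washer; origin at the centre of its underside
- tape_measure: bystander: yellow tape measure, 34 x 79 x 64 mm, loose, in front of the washer on the right; origin at the centre of its underside
- white_bottle: bystander: white bottle with a black cap, 66 mm across, 192 mm tall, loose, behind the washer; origin at the centre of its underside
Not all that is in view belongs to the job. What is shaped like the bolt_jar but yellow is not meant.

How it is judged:
By the outcome, as a careful person would: the job done as asked, in the order asked, and still so for the second after the job is handed in, while the arm keeps its last pose, push and grip.
It also fails if it takes over 54 s, if anything falls off the work surface, if the arm or the gripper's body presses on something with over 40 N, if the wrist force passes 120 N, or if a joint passes its speed limit or range.

## Working session

There is one attempt and no reset: what is moved stays moved. The work goes in short steps, Python scripts to look and compute and a tool call to move; the robot and the scene stay as the last step left them, time stands still between calls to the robot, and variables do not carry over. Pictures are saved under pics/ and viewed, at most 10 in all, crops included, and the job is handed in when it is done.

Besides the shell and the picture viewer there is one more tool, called as name(argument=value, ...), one argument or row to a line, values as JSON. move_arm: Moves the arm, as the interface text tells. Its arguments: {"type":"object","properties":{"commands":{"type":"array","items":{"type":"array"}},"grip_force":{"type":"number"}},"required":["commands"]}

```bash
mkdir -p pics; ls
python3 - <<'E'
from rig import env
import cv2,numpy as np
for c in ("scene","top"):
    im=env.get_image(c); cv2.imwrite(f"pics/{c}0.png",im[:,:,::-1])
    k=env.calibration(c); print(c,k["fx"],k["fy"],k["cx"],k["cy"]);print(np.round(k["extrinsics"],4).tolist())
    for q in ("bolt_jar","lid","lid_handle","mat_top","screw_box","tape_measure","white_bottle"):
        try: print(q,[(round(r["score"],2),np.round(r["rect"]).tolist()) for r in env.trace(c,q)][:3])
        except Exception as e: print(q,e)
E
```

```text
pics
scene 552.3825816196766 552.3825816196766 321.33588585432767 240.0179668906227
[[-0.6726, -0.74, -0.0006, 0.3874], [-0.4394, 0.4, -0.8044, 0.3175], [0.5955, -0.5407, -0.5941, 1.154], [0.0, 0.0, 0.0, 1.0]]
bolt_jar [(0.67, [219.0, 271.0, 252.0, 311.0]), (0.57, [266.0, 207.0, 295.0, 248.0])]
lid [(0.93, [245.0, 214.0, 357.0, 280.0])]
lid_handle [(0.97, [246.0, 215.0, 356.0, 283.0]), (0.22, [402.0, 256.0, 428.0, 281.0])]
mat_top [(0.88, [244.0, 326.0, 312.0, 384.0])]
screw_box [(0.55, [417.0, 217.0, 435.0, 253.0]), (0.23, [242.0, 326.0, 313.0, 384.0])]
tape_measure [(0.79, [400.0, 260.0, 426.0, 282.0])]
white_bottle [(0.65, [267.0, 172.0, 288.0, 217.0])]
top 544.3059663410186 544.3059663410186 313.5332821137933 244.5721821767563
[[-0.0711, -0.9975, 0.0028, 0.0331], [-0.9774, 0.0691, -0.2, 0.5713], [0.1993, -0.017, -0.9798, 1.2426], [0.0, 0.0, 0.0, 1.0]]
bolt_jar [(0.74, [190.0, 224.0, 216.0, 256.0]), (0.69, [252.0, 198.0, 285.0, 229.0])]
lid [(0.63, [230.0, 193.0, 337.0, 295.0])]
lid_handle [(0.79, [228.0, 192.0, 336.0, 292.0])]
mat_top [(0.61, [173.0, 292.0, 224.0, 348.0])]
screw_box [(0.81, [412.0, 269.0, 470.0, 315.0])]
tape_measure [(0.61, [364.0, 316.0, 390.0, 336.0]), (0.29, [255.0, 202.0, 282.0, 230.0])]
white_bottle [(0.75, [255.0, 202.0, 282.0, 234.0]), (0.69, [296.0, 134.0, 318.0, 180.0])]
```

View pics/scene0.png

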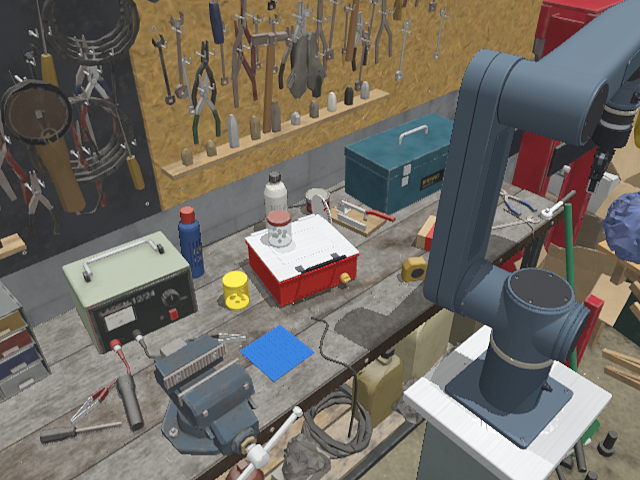

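View pics/top0.png

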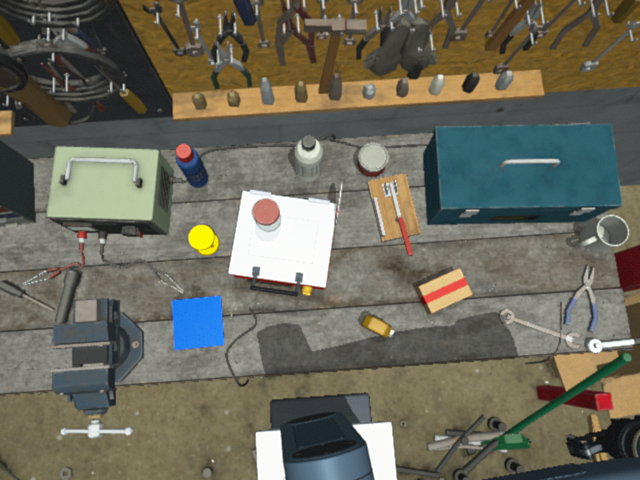

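The scene picture shows the red-capped jar at about (279,228) on the white lid. The black bar is at (320,264), the mat at (278,353), and the yellow decoy at (236,290). In the top picture the jar cap is at (266,212), the bar at (275,290), and the mat at (198,322).

```bash
cat > h.py <<'E'
from rig import env
import cv2,numpy as np
def P(c,X):
    k=env.calibration(c);E=np.array(k["extrinsics"]);p=E[:3,:3]@np.array(X)+E[:3,3]
    return np.array([k["fx"]*p[0]/p[2]+k["cx"],k["fy"]*p[1]/p[2]+k["cy"]])
def B(c,uv,z):
    k=env.calibration(c);E=np.array(k["extrinsics"]);R=E[:3,:3]
    d=R.T@np.array([(uv[0]-k["cx"])/k["fx"],(uv[1]-k["cy"])/k["fy"],1]);o=-R.T@E[:3,3]
    return o+d*(z-o[2])/d[2]
E
python3 - <<'E'
from h import *
a=cv2.imread("pics/scene0.png");b=cv2.imread("pics/top0.png")
z=lambda im,x,y,w,h:cv2.resize(im[y:y+h,x:x+w],None,fx=3,fy=3,interpolation=cv2.INTER_CUBIC)
cv2.imwrite("pics/crop0.png",np.hstack([z(a,238,195,130,130),z(b,222,180,130,130)]))
for c,im in(("scene",a),("top",b)):
    hsv=cv2.cvtColor(im,cv2.COLOR_BGR2HSV)
    m=cv2.inRange(hsv,(100,150,120),(125,255,255))
    r={"scene":(235,320,320,390),"top":(165,285,230,355)}[c]
    q=np.zeros_like(m);q[r[1]:r[3],r[0]:r[2]]=m[r[1]:r[3],r[0]:r[2]]
    cnt=max(cv2.findContours(q,0,2)[0],key=cv2.contourArea)
    box=cv2.boxPoints(cv2.minAreaRect(cnt)) if c=="top" else cv2.approxPolyDP(cnt,5,True)[:,0]
    W=np.array([B(c,p,.003)[:2] for p in box]);print(c,"mat",W.round(3).tolist(),W.mean(0))
    r={"scene":(262,205,298,222),"top":(250,196,285,230)}[c]
    m=cv2.inRange(hsv,(0,60,60),(12,255,255))|cv2.inRange(hsv,(165,60,60),(180,255,255))
    q=np.zeros_like(m);q[r[1]:r[3],r[0]:r[2]]=m[r[1]:r[3],r[0]:r[2]]
    M=cv2.moments(q,True);uv=(M["m10"]/M["m00"],M["m01"]/M["m00"]);print("jarcap",uv,M["m00"],B(c,uv,.17))
    r={"scene":(290,245,350,280),"top":(240,280,310,300)}[c]
    q=np.zeros_like(m);q[r[1]:r[3],r[0]:r[2]]=(im.max(2)<60)[r[1]:r[3],r[0]:r[2]]
    cnt=max(cv2.findContours(q.astype(np.uint8),0,2)[0],key=cv2.contourArea)
    re=cv2.minAreaRect(cnt);print("bar",re,B(c,re[0],.123))
E
```

```text
scene mat [[0.47, 0.232], [0.466, 0.347], [0.348, 0.343], [0.353, 0.228]] [0.40907897 0.28759409]
jarcap (278.66274509803924, 216.02745098039216) 255.0 [0.63214064 0.0928276  0.17      ]
bar ((323.1507263183594, 263.5685119628906), (3.5112345218658447, 45.529014587402344), 69.44395446777344) [0.46088075 0.09874232 0.123     ]
top mat [[0.472, 0.351], [0.473, 0.228], [0.352, 0.222], [0.351, 0.343]] [0.4119688  0.28600342]
jarcap (265.58812615955475, 211.4712430426716) 539.0 [0.63112736 0.09468416 0.17      ]
bar ((273.5, 290.4999694824219), (47.517578125, 4.242640972137451), 8.130102157592773) [0.46107216 0.09009235 0.123     ]
```

View pics/crop0.png

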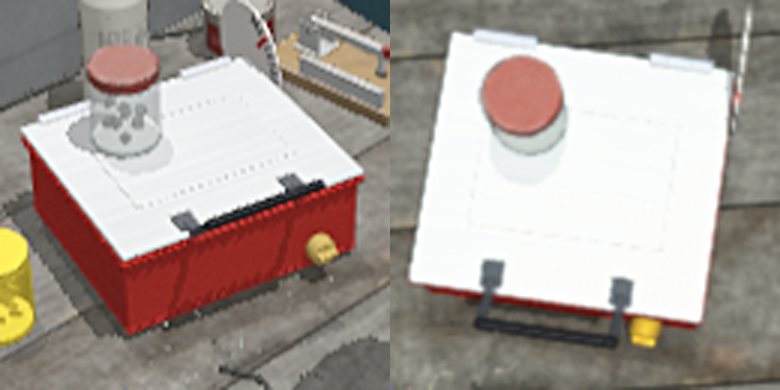

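The crops show the jar on the rear-left of the closed lid. The bar and both its arms are clear at the front, and the dial stands at the right. Next I work out the washer frame and the jar and bottle clearance.

Run:
```python
from h import *
s=env.sense();print(s["time_s"],np.round(s["position"],4),np.round(s["ee_rot"],3).tolist(),s["opening"],s["ft_force"])
C=[B("top",p,.095)[:2] for p in((243.7,190.7),(335.3,203.3),(229,274),(326.3,288.3))]
print("lid",np.round(C,3).tolist())
BL,BR,FL,FR=C
print("yaws",[np.degrees(np.arctan2(d[1],d[0])) for d in (BL-FL,BR-FR)],[np.degrees(np.arctan2(-d[0],d[1])) for d in(BL-BR,FL-FR)])
for c,pp in(("top",((251.3,288),(297,294.3))),("scene",((306.3,270.3),(346.3,256.3)))):
    a,b=[B(c,p,.123)[:2] for p in pp];d=a-b;print(c,"bar",a,b,(a+b)/2,np.degrees(np.arctan2(-d[0],d[1])),np.hypot(*d))
def red(c,q,i=0):
    env.get_image(c);return env.trace(c,q)
for c in("top","scene"):
    for r in red(c,"white_bottle"):print(c,r["score"],r["rect"])
print("bottle",B("top",(308.5,141),.19),B("scene",(275,175),.19))
print("yellowjar",B("top",(203,236),.075), "vise",B("top",(140,345),.05))
k=env.calibration("scene")
# jar outline projection check: cap/bottom centres
for c in("scene","top"): print(c,P(c,(.632,.094,.175)),P(c,(.632,.094,.095)))
```

```text
0.8 [ 0.1349 -0.5074  0.4047] [[0.966, 0.257, -0.0], [0.257, -0.966, -0.0], [-0.0, 0.0, -1.0]] 0.08573889902613714 [-0.01716165 -0.26250555 -0.21943748]
lid [[0.706, 0.149], [0.66, -0.065], [0.51, 0.191], [0.461, -0.029]]
yaws [np.float64(-12.256133848986178), np.float64(-10.364842318312553)] [np.float64(-12.158034163086047), np.float64(-12.460460046123831)]
top bar [0.47015899 0.13913092] [0.44890207 0.03843555] [0.45953053 0.08878323] -11.920203247879058 0.10291459846584977
scene bar [0.4688518  0.14443541] [0.4439957  0.03899578] [0.45642375 0.0917156 ] -13.264602206026597 0.1083297801026511
top 0.7 [295.8, 133.8, 321.9, 182.2]
scene 0.78 [265.8, 170.8, 288.9, 218.4]
bottle [ 0.78091062 -0.01068932  0.19      ] [ 0.77123316 -0.00707225  0.19      ]
yellowjar [0.60773167 0.25189333 0.075     ] vise [0.36554047 0.40985486 0.05      ]
scene [278.23669175 214.56125259] [279.69497476 240.38808858]
top [265.6880047  210.47558306] [268.53502246 219.40996621]
```

move_arm(
  commands=[
    [[0, 0, -0.11], [0, 0, 0], 0.085],
    [[0, 0, -0.11], [0, 0, 0], 0.085],
    [[0, 0, -0.11], [0, 0, 0], 0.085],
    [[0, 0, -0.11], [0, 0, 0], 0.085],
    [[0, 0, -0.11], [0, 0, 0], 0.085],
    [[0, 0, -0.11], [0, 0, 0], 0.085],
    [[0, 0, -0.11], [0, 0, 0], 0.085],
    [[0, 0, -0.11], [0, 0, 0], 0.085],
    [[0, 0, -0.11], [0, 0, 0], 0.085],
    [[0, 0, -0.108], [0, 0, 0], 0.085],
  ],
)

```text
time_s: 1.83
position: [0.1349, -0.5074, 0.4047]
ee_rot: [[0.206, 0.979, 0.0], [0.979, -0.206, 0.0], [0.0, -0.0, -1.0]]
ft_force: [-0.7, 0.2, 0.1]
opening: 0.0848
gripper_force: 0.0
```

move_arm(
  commands=[
    [[0, 0, 0], [0.033, 0.017, 0], 0.085],
    [[0, 0, 0], [0.033, 0.017, 0], 0.085],
    [[0, 0, 0], [0.033, 0.017, 0], 0.085],
    [[0, 0, 0], [0.033, 0.017, 0], 0.085],
    [[0, 0, 0], [0.033, 0.017, 0], 0.085],
    [[0, 0, 0], [0.033, 0.017, 0], 0.085],
    [[0, 0, 0], [0.033, 0.017, 0], 0.085],
    [[0, 0, 0], [0.033, 0.017, 0], 0.085],
    [[0, 0, 0], [0.033, 0.017, 0], 0.085],
    [[0, 0, 0], [0.033, 0.017, 0], 0.085],
  ],
)

```text
time_s: 2.67
position: [0.3715, -0.2191, 0.405]
ee_rot: [[0.212, 0.977, 0.001], [0.977, -0.212, -0.001], [-0.0, 0.001, -1.0]]
ft_force: [1.0, -0.9, 0.0]
opening: 0.0849
gripper_force: 0.0
```

move_arm(
  commands=[
    [[0, 0, 0], [0.033, 0.017, 0], 0.085],
    [[0, 0, 0], [0.033, 0.017, 0], 0.085],
    [[0, 0, 0], [0.033, 0.017, 0], 0.085],
    [[0, 0, 0], [0.033, 0.017, 0], 0.085],
    [[0, 0, 0], [0.033, 0.017, 0], 0.085],
    [[0, 0, 0], [0.033, 0.017, 0], 0.085],
    [[0, 0, 0], [0.033, 0.017, 0], 0.085],
    [[0, 0, 0], [0.033, 0.017, 0], 0.085],
    [[0, 0, 0], [0.033, 0.017, 0], 0.085],
    [[0, 0, 0], [0.033, 0.017, 0], 0.085],
    [[0, 0, 0], [0, 0, 0], 0.085],
    [[0, 0, 0], [0, 0, 0], 0.085],
  ],
)

```text
time_s: 3.67
position: [0.6075, 0.0675, 0.4029]
ee_rot: [[0.208, 0.978, -0.003], [0.978, -0.208, -0.0], [-0.001, -0.003, -1.0]]
ft_force: [-0.2, -1.0, -0.1]
opening: 0.085
gripper_force: 0.0
```

move_arm(
  commands=[
    [[0, 0, 0], [0.0155, 0.0092, 0], 0.085],
    [[0, 0, 0], [0.0155, 0.0092, 0], 0.085],
    [[0, 0, 0], [0, 0, 0.02], 0.085],
    [[0, 0, 0], [0, 0, 0.02], 0.085],
    [[0, 0, 0], [0, 0, 0], 0.085],
    [[0, 0, 0], [0, 0, 0], 0.085],
  ],
)

```text
time_s: 4.17
position: [0.6302, 0.0912, 0.3637]
ee_rot: [[0.213, 0.977, -0.003], [0.977, -0.213, -0.0], [-0.001, -0.003, -1.0]]
ft_force: [1.2, -0.5, 0.3]
opening: 0.0853
gripper_force: 0.0
```

Run:
```python
from h import *
s=env.sense();p=np.array(s["position"]);R=np.array(s["ee_rot"]);print(p,s["ft_force"])
g=p+.155*R[:,2];print("grasp",g,"at jar height",p+(p[2]-.135)*R[:,2])
z=lambda im,x,y,w,h:cv2.resize(im[y:y+h,x:x+w],None,fx=3,fy=3,interpolation=cv2.INTER_CUBIC)
a=env.get_image("scene");b=env.get_image("top")
cv2.imwrite("pics/crop1.png",np.hstack([z(a,215,140,130,150),z(b,205,140,130,150)])[:,:,::-1])
```

```text
[0.63020991 0.09115403 0.36372039] [ 1.19756033 -0.46951296  0.3098979 ]
grasp [0.62966825 0.0910791  0.20872135] at jar height [0.62941063 0.09104346 0.13500142]
```

View pics/crop1.png

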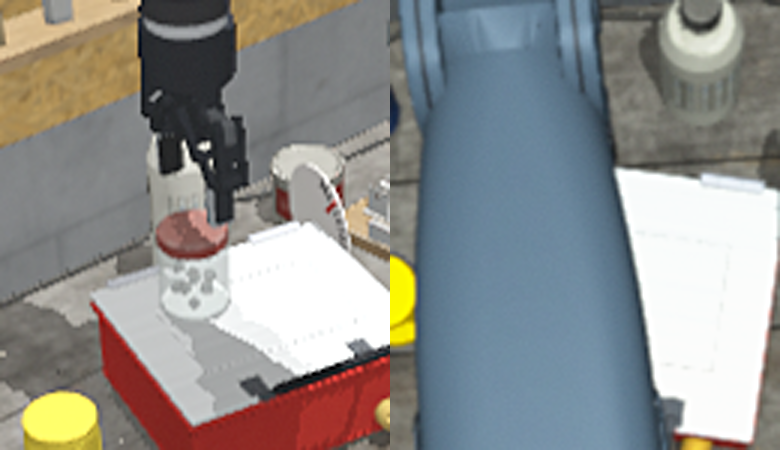

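The gripper stands centred over the jar, which shows at about (279,215) in the full scene image. I go down and grip it.

move_arm(
  commands=[
    [[0, 0, 0], [0.0034, 0.0013, 0], 0.085],
    [[0, 0, 0], [0, 0, 0.017], 0.085],
    [[0, 0, 0], [0, 0, 0.017], 0.085],
    [[0, 0, 0], [0, 0, 0.017], 0.085],
    [[0, 0, 0], [0, 0, 0.015], 0.085],
    [[0, 0, 0], [0, 0, 0], 0.085],
    [[0, 0, 0], [0, 0, 0], 0.085],
  ],
)

```text
time_s: 4.85
position: [0.6332, 0.0953, 0.299]
ee_rot: [[0.211, 0.977, -0.0], [0.977, -0.211, 0.0], [-0.0, -0.0, -1.0]]
ft_force: [-0.4, 0.5, 0.9]
opening: 0.0851
gripper_force: 0.0
```

move_arm(
  commands=[
    [[0, 0, 0], [0, 0, 0], 0.055],
    [[0, 0, 0], [0, 0, 0], 0.055],
    [[0, 0, 0], [0, 0, 0], 0.055],
    [[0, 0, 0], [0, 0, 0], 0.055],
    [[0, 0, 0], [0, 0, 0], 0.055],
    [[0, 0, 0], [0, 0, 0], 0.055],
    [[0, 0, 0], [0, 0, 0], 0.055],
    [[0, 0, 0], [0, 0, 0], 0.055],
  ],
  grip_force=30,
)

```text
time_s: 5.52
position: [0.6335, 0.0955, 0.3012]
ee_rot: [[0.211, 0.977, 0.003], [0.977, -0.211, 0.001], [0.001, 0.003, -1.0]]
ft_force: [-1.0, 0.8, 6.2]
opening: 0.0594
gripper_force: 32.2
```

move_arm(
  commands=[
    [[0, 0, 0], [0, 0, -0.006], 0.055],
    [[0, 0, 0], [0, 0, -0.01], 0.055],
    [[0, 0, 0], [0, 0, -0.016], 0.055],
    [[0, 0, 0], [0, 0, -0.016], 0.055],
    [[0, 0, 0], [0, 0, -0.016], 0.055],
    [[0, 0, 0], [0, 0, -0.016], 0.055],
    [[0, 0, 0], [0, 0, 0], 0.055],
    [[0, 0, 0], [0, 0, 0], 0.055],
  ],
)

```text
time_s: 6.18
position: [0.6337, 0.0953, 0.3801]
ee_rot: [[0.211, 0.977, 0.003], [0.977, -0.211, 0.0], [0.001, 0.003, -1.0]]
ft_force: [-1.0, 0.1, -2.8]
opening: 0.0594
gripper_force: 33.0
```

Run:
```python
from h import *
s=env.sense();print(np.round(s["position"],4),s["ft_force"],s["opening"],s["gripper_force"])
a=env.get_image("scene")
print([(r["score"],r["rect"]) for r in env.trace("scene","bolt_jar")])
p=np.array(s["position"])
cv2.imwrite("pics/crop2.png",cv2.resize(a[130:290,200:370],None,fx=3,fy=3,interpolation=cv2.INTER_CUBIC)[:,:,::-1])
d=np.array([.4105,.287,0])-p;R=np.array(s["ee_rot"]);print(R.T@np.array([d[0],d[1],0]))
```

```text
[0.6337 0.0953 0.3801] [-1.03754133  0.07503183 -2.7829876 ] 0.05942571276992071 32.99336048807163
[(0.87, [261.6, 184.0, 291.0, 223.2]), (0.79, [223.4, 269.2, 250.4, 311.3]), (0.37, [269.5, 218.3, 288.1, 233.0])]
[ 0.14020689 -0.25865417 -0.00066878]
```

View pics/crop2.png

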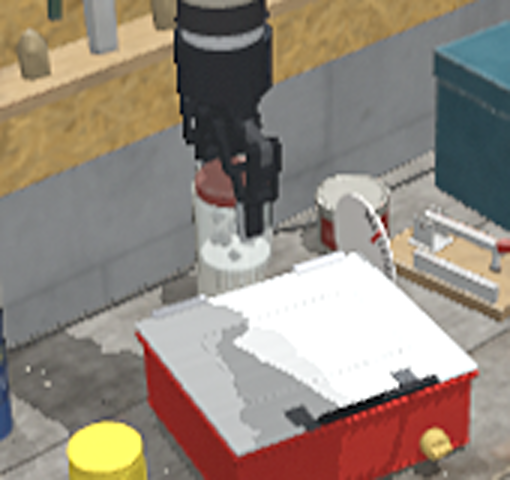

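The jar hangs upright in the fingers, clear of the lid, at about (277,203) in the full image. I carry it to the mat.

move_arm(
  commands=[
    [[0, 0, 0], [0.007, -0.013, 0], 0.055],
    [[0, 0, 0], [0.014, -0.026, 0], 0.055],
    [[0, 0, 0], [0.014, -0.026, 0], 0.055],
    [[0, 0, 0], [0.014, -0.026, 0], 0.055],
    [[0, 0, 0], [0.014, -0.026, 0], 0.055],
    [[0, 0, 0], [0.014, -0.026, 0], 0.055],
    [[0, 0, 0], [0.014, -0.026, 0], 0.055],
    [[0, 0, 0], [0.014, -0.026, 0], 0.055],
    [[0, 0, 0], [0.014, -0.026, 0], 0.055],
    [[0, 0, 0], [0.014, -0.026, 0], 0.055],
    [[0, 0, 0], [0.007, -0.012, 0], 0.055],
    [[0, 0, 0], [0, 0, 0], 0.055],
  ],
)

```text
time_s: 7.28
position: [0.407, 0.2884, 0.3772]
ee_rot: [[0.207, 0.978, -0.004], [0.978, -0.207, -0.0], [-0.001, -0.004, -1.0]]
ft_force: [0.4, -1.1, -1.8]
opening: 0.0595
gripper_force: 33.2
```

move_arm(
  commands=[
    [[0, 0, 0], [0, 0, 0.01], 0.055],
    [[0, 0, 0], [0, 0, 0.02], 0.055],
    [[0, 0, 0], [0, 0, 0.025], 0.055],
    [[0, 0, 0], [0, 0, 0.025], 0.055],
    [[0, 0, 0], [0, 0, 0.025], 0.055],
    [[0, 0, 0], [0, 0, 0.02], 0.055],
    [[0, 0, 0], [0, 0, 0.015], 0.055],
    [[0, 0, 0], [0, 0, 0.01], 0.055],
    [[0, 0, 0], [0, 0, 0.008], 0.055],
    [[0, 0, 0], [0, 0, 0], 0.055],
    [[0, 0, 0], [0, 0, 0], 0.055],
  ],
)

```text
time_s: 8.2
position: [0.4099, 0.2866, 0.2205]
ee_rot: [[0.212, 0.977, -0.0], [0.977, -0.212, -0.0], [-0.0, -0.0, -1.0]]
ft_force: [0.0, -0.0, -1.8]
opening: 0.0598
gripper_force: 33.2
```

move_arm(
  commands=[
    [[0, 0, 0], [0, 0, 0.003], 0.055],
    [[0, 0, 0], [0, 0, 0.002], 0.055],
    [[0, 0, 0], [0, 0, 0.002], 0.055],
    [[0, 0, 0], [0, 0, 0.0015], 0.055],
    [[0, 0, 0], [0, 0, 0], 0.055],
    [[0, 0, 0], [0, 0, 0], 0.055],
  ],
)

```text
time_s: 8.7
position: [0.4096, 0.2869, 0.2123]
ee_rot: [[0.211, 0.977, 0.0], [0.977, -0.211, 0.0], [0.0, 0.0, -1.0]]
ft_force: [0.3, -0.0, -1.7]
opening: 0.0595
gripper_force: 33.2
```

move_arm(
  commands=[
    [[0, 0, 0], [0, 0, 0.001], 0.055],
    [[0, 0, 0], [0, 0, 0.001], 0.055],
    [[0, 0, 0], [0, 0, 0], 0.055],
    [[0, 0, 0], [0, 0, 0], 0.055],
  ],
)

```text
time_s: 9.03
position: [0.4096, 0.2869, 0.2101]
ee_rot: [[0.211, 0.977, -0.0], [0.977, -0.211, -0.0], [-0.0, -0.0, -1.0]]
ft_force: [-0.2, -0.8, -1.7]
opening: 0.0595
gripper_force: 33.2
```

move_arm(
  commands=[
    [[0, 0, 0], [0, 0, 0.001], 0.055],
    [[0, 0, 0], [0, 0, 0.0005], 0.055],
    [[0, 0, 0], [0, 0, 0], 0.055],
    [[0, 0, 0], [0, 0, 0], 0.055],
  ],
)

```text
time_s: 9.37
position: [0.4098, 0.287, 0.2096]
ee_rot: [[0.211, 0.977, 0.001], [0.977, -0.211, 0.0], [0.001, 0.0, -1.0]]
ft_force: [-1.8, -1.5, 4.8]
opening: 0.0595
gripper_force: 34.3
```

Contact with the mat. Release slowly, then go straight up.

move_arm(
  commands=[
    [[0, 0, 0], [0, 0, 0], 0.062],
    [[0, 0, 0], [0, 0, 0], 0.066],
    [[0, 0, 0], [0, 0, 0], 0.072],
    [[0, 0, 0], [0, 0, 0], 0.085],
    [[0, 0, 0], [0, 0, 0], 0.085],
    [[0, 0, 0], [0, 0, 0], 0.085],
    [[0, 0, 0], [0, 0, 0], 0.085],
  ],
)

```text
time_s: 9.95
position: [0.4097, 0.2869, 0.2086]
ee_rot: [[0.211, 0.977, -0.0], [0.977, -0.211, -0.0], [-0.0, -0.0, -1.0]]
ft_force: [0.5, 0.7, -0.6]
opening: 0.0847
gripper_force: 0.0
```

move_arm(
  commands=[
    [[0, 0, 0], [0, 0, -0.01], 0.085],
    [[0, 0, 0], [0, 0, -0.02], 0.085],
    [[0, 0, 0], [0, 0, -0.025], 0.085],
    [[0, 0, 0], [0, 0, -0.025], 0.085],
    [[0, 0, 0], [0, 0, -0.03], 0.085],
    [[0, 0, 0], [0, 0, -0.03], 0.05],
    [[0, 0, 0], [0, 0, -0.03], 0.03],
    [[0, 0, 0], [0, 0, 0], 0.03],
    [[0, 0, 0], [0, 0, 0], 0.03],
    [[0, 0, 0], [0, 0, 0], 0.03],
  ],
)

```text
time_s: 10.78
position: [0.4096, 0.2869, 0.379]
ee_rot: [[0.211, 0.977, 0.0], [0.977, -0.211, 0.0], [0.0, 0.0, -1.0]]
ft_force: [-0.7, 0.7, -1.0]
opening: 0.0303
gripper_force: 0.0
```

Run:
```python
from h import *
s=env.sense();p=np.array(s["position"]);R=np.array(s["ee_rot"]);print(p,s["ft_force"],s["opening"])
a=env.get_image("scene")
for r in env.trace("scene","bolt_jar"):print(r["score"],r["rect"])
cv2.imwrite("pics/crop3.png",cv2.resize(a[140:400,200:440],None,fx=2.2,fy=2.2,interpolation=cv2.INTER_CUBIC)[:,:,::-1])
print("pred jar bottom/top",P("scene",(.4105,.287,.003)),P("scene",(.4105,.287,.083)))
d=np.array([.4600,.0895,.123+.155])-p;print("to bar (tool)",R.T@d)
```

```text
[0.40961996 0.28685882 0.37895408] [-0.68748364  0.73899803 -0.95833887] 0.030282072453516596
0.95 [221.2, 270.7, 252.4, 311.1]
0.77 [259.6, 313.8, 291.1, 365.0]
0.6 [415.3, 216.6, 452.3, 255.0]
pred jar bottom/top [276.36115616 351.00901898] [274.54836431 325.65767059]
to bar (tool) [-0.18228107  0.09091926  0.10093403]
```

View pics/crop3.png

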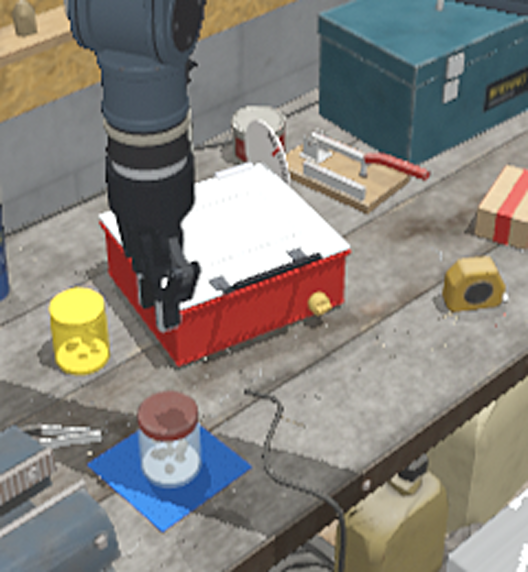

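The jar stands upright on the mat, released, at about (276,340) in the full image. Now to the handle.

move_arm(
  commands=[
    [[0, 0, 0], [-0.03, 0.015, 0], 0.032],
    [[0, 0, 0], [-0.03, 0.015, 0], 0.032],
    [[0, 0, 0], [-0.03, 0.015, 0], 0.032],
    [[0, 0, 0], [-0.03, 0.015, 0], 0.032],
    [[0, 0, 0], [-0.03, 0.015, 0], 0.032],
    [[0, 0, 0], [-0.032, 0.016, 0], 0.032],
    [[0, 0, 0], [0, 0, 0.02], 0.032],
    [[0, 0, 0], [0, 0, 0.02], 0.032],
    [[0, 0, 0], [0, 0, 0], 0.032],
    [[0, 0, 0], [0, 0, 0], 0.032],
  ],
)

```text
time_s: 11.72
position: [0.4591, 0.0895, 0.3361]
ee_rot: [[0.212, 0.977, -0.006], [0.977, -0.212, -0.0], [-0.002, -0.006, -1.0]]
ft_force: [-0.6, 0.1, 0.7]
opening: 0.0319
gripper_force: 0.0
```

Run:
```python
from h import *
s=env.sense();p=np.array(s["position"]);R=np.array(s["ee_rot"]);print(p,s["ft_force"],s["opening"])
a=env.get_image("scene")
cv2.imwrite("pics/crop4.png",cv2.resize(a[180:310,240:380],None,fx=4,fy=4,interpolation=cv2.INTER_CUBIC)[:,:,::-1])
d=np.array([.4600,.0895,.123+.155])-p;print("to bar (tool)",R.T@d)
print(P("scene",(.46,.0895,.123)),P("scene",p+.173*R[:,2]))
```

```text
[0.45905581 0.08954921 0.33614961] [-0.59947644  0.07577088  0.70630195] 0.03188130790498938
to bar (tool) [0.00024004 0.00127579 0.0581428 ]
[326.28675575 262.08865336] [326.94895917 248.97754461]
```

View pics/crop4.png

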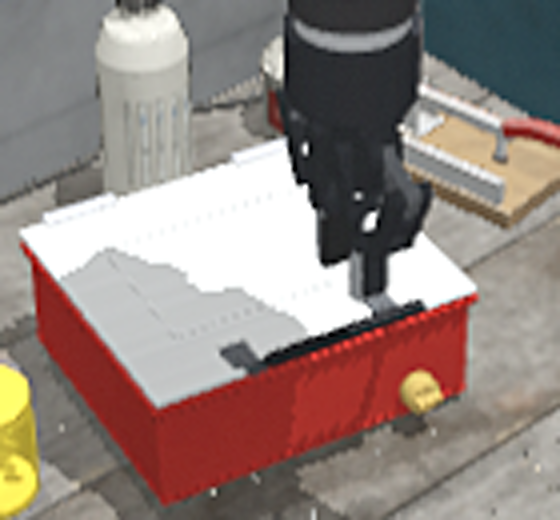

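The gripper is above the bar, whose middle is at about (325,263). Fingers straddle it as planned.

move_arm(
  commands=[
    [[0, 0, 0], [0, 0, 0.015], 0.032],
    [[0, 0, 0], [0, 0, 0.015], 0.032],
    [[0, 0, 0], [0, 0, 0.015], 0.032],
    [[0, 0, 0], [0, 0, 0.012], 0.032],
    [[0, 0, 0], [0, 0, 0], 0.032],
    [[0, 0, 0], [0, 0, 0], 0.032],
  ],
)

```text
time_s: 12.27
position: [0.46, 0.0901, 0.2818]
ee_rot: [[0.211, 0.978, -0.001], [0.978, -0.211, -0.0], [-0.0, -0.001, -1.0]]
ft_force: [-0.9, -0.7, 0.1]
opening: 0.0322
gripper_force: 0.0
```

move_arm(
  commands=[
    [[0, 0, 0], [0, 0, 0], 0.02],
    [[0, 0, 0], [0, 0, 0], 0.01],
    [[0, 0, 0], [0, 0, 0], 0.004],
    [[0, 0, 0], [0, 0, 0], 0.004],
    [[0, 0, 0], [0, 0, 0], 0.004],
    [[0, 0, 0], [0, 0, 0], 0.004],
  ],
  grip_force=50,
)

```text
time_s: 12.77
position: [0.4609, 0.0898, 0.2829]
ee_rot: [[0.211, 0.977, 0.003], [0.977, -0.211, 0.0], [0.001, 0.003, -1.0]]
ft_force: [1.9, 0.8, 1.9]
opening: 0.0077
gripper_force: 48.9
```

Bar gripped. Raise along the hinge arc in 2.5 degree rows, first to 25 degrees.

move_arm(
  commands=[
    [[0, 0, 0], [0, 0.0015, -0.0099], 0.004],
    [[0, 0, 0], [0, 0.002, -0.0099], 0.004],
    [[0, 0, 0], [0, 0.0024, -0.0097], 0.004],
    [[0, 0, 0], [0, 0.0028, -0.0097], 0.004],
    [[0, 0, 0], [0, 0.0033, -0.0095], 0.004],
    [[0, 0, 0], [0, 0.0036, -0.0094], 0.004],
    [[0, 0, 0], [0, 0.0041, -0.0092], 0.004],
    [[0, 0, 0], [0, 0.0044, -0.009], 0.004],
    [[0, 0, 0], [0, 0.0048, -0.0088], 0.004],
    [[0, 0, 0], [0, 0.0052, -0.0086], 0.004],
    [[0, 0, 0], [0, 0, 0], 0.004],
    [[0, 0, 0], [0, 0, 0], 0.004],
  ],
  grip_force=60,
)

```text
time_s: 13.77
position: [0.4928, 0.0829, 0.3749]
ee_rot: [[0.211, 0.977, -0.003], [0.977, -0.211, 0.001], [0.001, -0.004, -1.0]]
ft_force: [-2.0, 3.1, -1.2]
opening: 0.0076
gripper_force: 58.9
```

Run:
```python
from h import *
s=env.sense();print(s["position"],s["ft_force"],s["opening"])
a=env.get_image("scene")
cv2.imwrite("pics/crop5.png",cv2.resize(a[170:310,240:380],None,fx=4,fy=4,interpolation=cv2.INTER_CUBIC)[:,:,::-1])
```

```text
[0.49278565 0.08288265 0.37492283] [-1.97284449  3.09243591 -1.2407465 ] 0.007587215667100944
```

View pics/crop5.png

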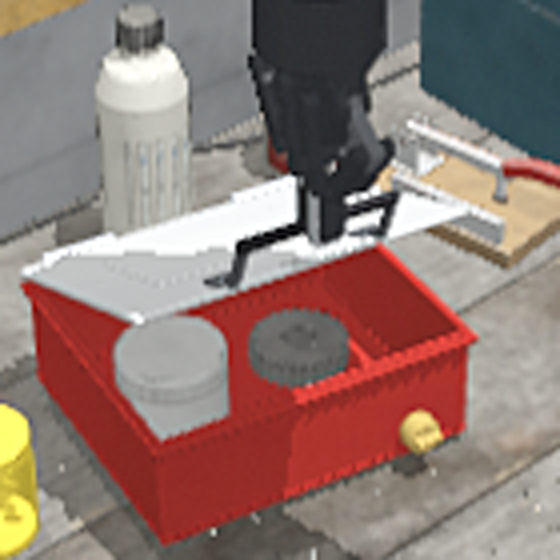

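The lid is half open, with the bar held in the fingers at about (320,225). Continue to 50 degrees.

move_arm(
  commands=[
    [[0, 0, 0], [0, 0.0056, -0.0084], 0.004],
    [[0, 0, 0], [0, 0.0059, -0.0081], 0.004],
    [[0, 0, 0], [0, 0.0063, -0.0078], 0.004],
    [[0, 0, 0], [0, 0.0066, -0.0076], 0.004],
    [[0, 0, 0], [0, 0.0069, -0.0073], 0.004],
    [[0, 0, 0], [0, 0.0073, -0.007], 0.004],
    [[0, 0, 0], [0, 0.0075, -0.0066], 0.004],
    [[0, 0, 0], [0, 0.0079, -0.0063], 0.004],
    [[0, 0, 0], [0, 0.0081, -0.006], 0.004],
    [[0, 0, 0], [0, 0.0083, -0.0055], 0.004],
    [[0, 0, 0], [0, 0, 0], 0.004],
    [[0, 0, 0], [0, 0, 0], 0.004],
  ],
)

```text
time_s: 14.82
position: [0.5595, 0.0685, 0.4477]
ee_rot: [[0.211, 0.978, -0.006], [0.978, -0.211, 0.002], [0.001, -0.006, -1.0]]
ft_force: [-9.7, 3.4, 7.9]
opening: 0.0074
gripper_force: 59.9
```

Run:
```python
from h import *
s=env.sense();p=np.array(s["position"]);R=np.array(s["ee_rot"]);print(p,s["ft_force"],s["opening"],s["qd"])
u=np.array([np.cos(np.radians(-12.2)),np.sin(np.radians(-12.2))])
d=p+.155*R[:,2]-np.array([.4609+.003*.155,.0898,.2829-.155]);dx=d[:2]@u;dz=d[2]
r=np.hypot(.228,.03);print("dx,dz",dx,dz,"angle",np.degrees(np.arctan2(.03+dz,.228-dx))-7.496,np.hypot(.03+dz,.228-dx)-r)
env.get_image("top")
a=env.get_image("scene")
cv2.imwrite("pics/crop6.png",np.hstack([cv2.resize(x,(390,390),interpolation=cv2.INTER_CUBIC) for x in(a[150:280,240:370],a[175:240,300:365])])[:,:,::-1])
```

```text
[0.55953444 0.0684592  0.44772717] [-9.65744306  3.3575665   7.94636045] 0.007401175627593794 [ 0.00181056 -0.00874349 -0.01807499 -0.00031094 -0.00161467  0.00070895]
dx,dz 0.09945848618877555 0.16483046958739175 angle 49.08873500088234 0.003448222411324614
```

View pics/crop6.png

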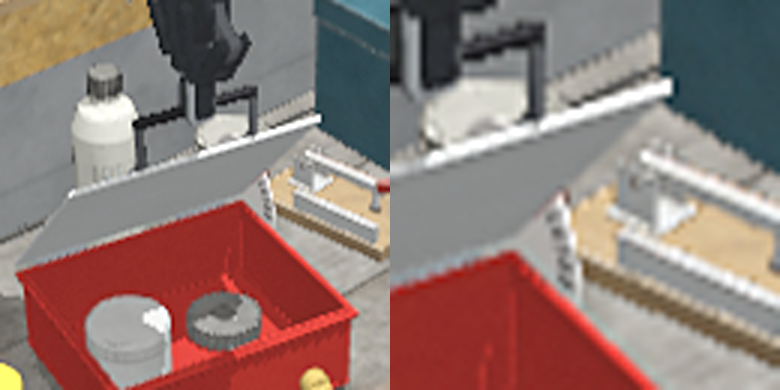

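The lid is up near 50 degrees, with its front corners at about (347,190) and (263,214). The red dial mark shows right at the lid edge near (328,208). I fit the angle from these points.

Run:
```python
from h import *
from scipy.optimize import least_squares
def W(h,l,th):
    c,s=np.cos(th),np.sin(th);x=l[0]*c+l[2]*s;z=-l[0]*s+l[2]*c
    cy,sy=np.cos(h[2]),np.sin(h[2]);return np.array([h[0]+cy*x-sy*l[1],h[1]+sy*x+cy*l[1],.093+z])
FR=(-.2,-.11,.002);FL=(-.2,.11,.002);bl=(-.228,.05,.03);br=(-.228,-.05,.03)
t=[("top",FL,(229,274)),("top",FR,(326.3,288.3)),("top",bl,(251.3,288)),("top",br,(297,294.3)),
 ("scene",FR,(358.7,255)),("scene",FL,(280.3,281.7)),("scene",bl,(306.3,270.3)),("scene",br,(346.3,256.3))]
f=lambda h,th,t:np.concatenate([P(c,W(h,l,th))-np.array(u) for c,l,u in t])
h=least_squares(f,[.683,.042,-.213],args=(0,t),loss="soft_l1");print(h.x,np.degrees(h.x[2]),h.fun.round(1) if 0 else f(h.x,0,t).round(1))
o=[("scene",FR,(347,189.7)),("scene",FL,(263.3,214.3)),("scene",bl,(285.7,190)),("scene",br,(325,180.7))]
r=least_squares(lambda v:f(h.x,v[0],o),[.85]);print(np.degrees(r.x),r.fun.round(1))
for q in o:
    print(np.degrees(least_squares(lambda v:f(h.x,v[0],[q]),[.85]).x))
s=env.sense();p=np.array(s["position"]);R=np.array(s["ee_rot"])
for off in(.155,.16):
    g=p+off*R[:,2]-np.array([h.x[0],h.x[1],.093]);a=-(g[0]*np.cos(h.x[2])+g[1]*np.sin(h.x[2]));print(off,a,g[2],np.degrees(np.arctan2(g[2],a))-7.496,np.hypot(a,g[2])-.22996)
print(s["ft_force"],s["time_s"])
```

```text
[ 0.68063034  0.04034858 -0.21861391] -12.525654156178831 [ 0.1  0.1 -2.2 -0.1  0.3  0.5 -1.1  0.8  0.3 -3.5 -0.1 -1.8  1.9 -1.1
 -1.5 -0.3]
[47.9558378] [-0.7 -1.   0.8 -0.7  0.9  1.5 -0.4 -0.3]
[47.10511591]
[47.74041646]
[48.99498061]
[47.69319731]
0.155 0.12568271768215236 0.1994786320195059 50.2907736270095 0.005810800050271431
0.16 0.12571732494626198 0.19447875268757883 49.624072089548186 0.0016146770235477836
[-9.62122727  3.72014945  7.16078426] 14.9167
```

move_arm(
  commands=[
    [[0, 0, 0], [0, 0.001, -0.0015], 0.004],
    [[0, 0, 0], [0, 0.001, -0.0015], 0.004],
    [[0, 0, 0], [0, 0.001, -0.0014], 0.004],
    [[0, 0, 0], [0, 0, 0], 0.004],
    [[0, 0, 0], [0, 0, 0], 0.004],
    [[0, 0, 0], [0, 0, 0], 0.004],
  ],
)

```text
time_s: 15.42
position: [0.5632, 0.0677, 0.4509]
ee_rot: [[0.211, 0.978, -0.004], [0.978, -0.211, 0.001], [0.0, -0.005, -1.0]]
ft_force: [-5.5, 3.1, 3.4]
opening: 0.0078
gripper_force: 58.8
```

Run:
```python
from h import *
s=env.sense();p=np.array(s["position"]);R=np.array(s["ee_rot"]);h=np.array([.6806,.0403,-.2186])
u=np.array([np.cos(h[2]),np.sin(h[2])])
d=p-np.array([.4609,.0898,.2829]);dx=d[:2]@u;dz=d[2];print(s["ft_force"],s["opening"],dx,dz,np.degrees(np.arctan2(.03+dz,.228-dx))-7.496)
for off in(.155,.16):
    g=p+off*R[:,2]-np.array([h[0],h[1],.093]);a=-(g[:2]@u);print(off,np.degrees(np.arctan2(g[2],a))-7.496,np.hypot(a,g[2])-.22996)
a=env.get_image("scene")
cv2.imwrite("pics/crop7.png",np.hstack([cv2.resize(x,None,fx=4,fy=4,interpolation=cv2.INTER_CUBIC) for x in(a[165:285,240:370],a[165:285,300:365])])[:,:,::-1])
```

```text
[-5.53197157  3.06773557  3.3621402 ] 0.0077896247863264495 0.10469297163627947 0.1680324681805842 50.59510215305027
0.155 51.651039751601985 0.006425999218155037
0.16 51.01321678164167 0.0021598091426275057
```

View pics/crop7.png

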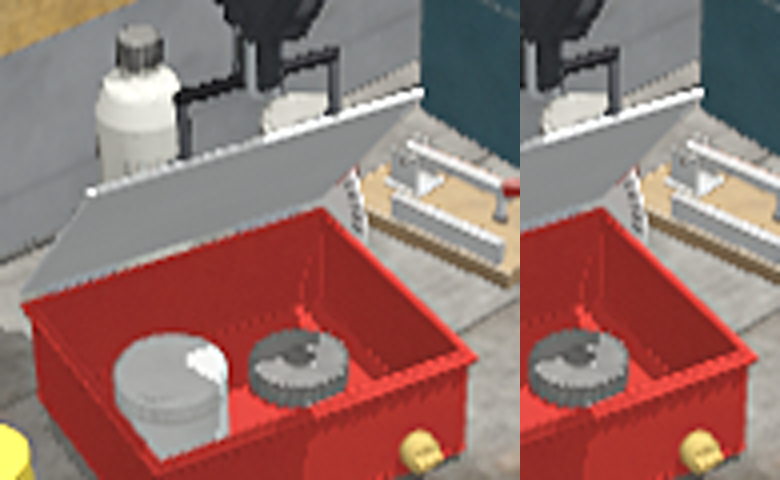

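Front corners are now at about (345.8,188.3) and (262.8,212.8), bar ends at (284.5,189) and (324.5,177.5). The red mark still sits at the lid edge near (328,208).

Run:
```python
from h import *
from scipy.optimize import least_squares
h=[.6806,.0403,-.2186]
def W(l,th):
    c,s=np.cos(th),np.sin(th);x=l[0]*c+l[2]*s;z=-l[0]*s+l[2]*c
    cy,sy=np.cos(h[2]),np.sin(h[2]);return np.array([h[0]+cy*x-sy*l[1],h[1]+sy*x+cy*l[1],.093+z])
FR=(-.2,-.11,.002);FL=(-.2,.11,.002);bl=(-.228,.05,.03);br=(-.228,-.05,.03)
o=[(FR,(345.8,188.3)),(FL,(262.8,212.8)),(bl,(284.5,189)),(br,(324.5,177.5))]
f=lambda v:np.concatenate([P("scene",W(l,v[0]))-np.array(u) for l,u in o])
r=least_squares(f,[.85]);print(np.degrees(r.x),r.fun.round(1))
# dial disc: red mark tip expected pixel for 50deg at the disc radius
for y in(-.115,-.125):
  for rad in(.04,.055): print(y,rad,P("scene",W((-rad,y,0),np.radians(50))))
```

```text
[49.23184088] [-0.1 -1.3  0.6 -1.   1.2  0.6 -0.8  1.1]
-0.115 0.04 [325.91286629 208.32625077]
-0.115 0.055 [327.73927854 206.4397761 ]
-0.125 0.04 [329.10678413 207.32088321]
-0.125 0.055 [330.95750578 205.43028401]
```

move_arm(
  commands=[
    [[0, 0, 0], [0, 0, 0], 0.004],
    [[0, 0, 0], [0, 0, 0], 0.004],
    [[0, 0, 0], [0, 0, 0], 0.004],
    [[0, 0, 0], [0, 0, 0], 0.004],
    [[0, 0, 0], [0, 0, 0], 0.004],
    [[0, 0, 0], [0, 0, 0], 0.004],
  ],
)

```text
time_s: 15.97
position: [0.5632, 0.0677, 0.4509]
ee_rot: [[0.211, 0.978, -0.004], [0.978, -0.211, 0.001], [0.0, -0.005, -1.0]]
ft_force: [-6.9, 2.9, 3.3]
opening: 0.0073
gripper_force: 58.8
```

Steady. Handing in.

```bash
python3 -c "
from rig import env
print(env.sign_off())"
```

```text
the job is handed in; nothing more can be done
None
```

The jar is upright on the blue mat and released, and the job was handed in at about 16 s with the arm holding the lid steady at about 50° (camera fit 49.2°, arm position 50.6°).

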